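# Latch the filter slide at its middle position

## Robot

A 7-joint arm with a two-finger parallel gripper is mounted at the origin on a cart in front of the work surface, level with it; the furniture and walls round the work are solid. World frame = base frame: x ahead of the robot, y to its left, z up, the work surface at z = 0. Lengths are in m, angles in degrees, forces in N, time in s.
With the tool pointing down it reaches from about 0.425 to 0.875 m from the base axis. Payload 4.7 kg.
Tool frame: the origin (TCP) lies at the very end of the fingers, on their centre line; the grasp point (between the pads) lies 19 mm behind it; z points along the fingers, y is the direction in which the jaws open and shut (so a half turn about z gives the same grasp; the last joint's range is limited). The gripper opens to 87 mm and grips with 3 to 60 N. Pads are 19 mm wide; open, the fingers measure 117 mm over their backs; the gripper's body (75 mm by 190 mm) begins 51 mm behind the grasp point.
Start: joints at [-65.942, 18.392, -4.016, 83.108, 1.295, 78.541, -3.26], TCP at [0.257, 0.597, 0.223] pointing down, gripper open.
Joint ranges: [-163.93, 163.93], [-17.29, 119.83], [-79.2, 71.16], [3.27, 140.29], [-89.18, 269.18], [5.43, 117.66], [-154.24, 154.24]. Speed limits (degrees/s): [147.25, 147.25, 180, 180, 180, 180, 180].

## Interface

Orientations are given as [roll, pitch, yaw] about the fixed x, y, z axes, in that order (R = Rz(yaw) Ry(pitch) Rx(roll)).
In Python, from cell import * gives the robot as it stands.
- The arm moves only by the tool drive_tool, never from a script. Its argument "moves" is text: rows parted by semicolons, each of 5 numbers parted by spaces: the shift along the tool's x, y, z in m, then the turn about the tool's z in degrees, then the gripper's target within -1 to 1 (fully open at 1, half-way at 0, shut at -1). In form: x y z yaw fingers; .... A call has exactly 8 rows; each row is the pose to reach, as a shift and turn from the pose commanded when the call began, along the tool's axes at that moment; what a row does not reach only later rows make up. A row lasts 1/10 s, in which the tool goes at most 50 mm and 8.59 degrees, less where a joint would pass 70% of its speed; a pose out of reach is approached as far as the arm can. A call with a gripper value outside its range is refused whole. The fingers move at their own pace and stop on an object; "grip_force" is the grip in N (left out, the last holds). Time passes only in rows, so rows that repeat a pose let the fingers close, or fill a call up. It gives the time, the measured TCP pose, the force and the opening at its end, in the units of the state.
- get_obs(): the state, without advancing time (a new reading comes with each control period).
- read_camera(name): name is "scene" or "top"; returns (picture, depth): 420x560x3 uint8, red, green, blue; 420x560 float32, m along the optical axis (not along the pixel's ray), 0 where there is no reading.
- calibration(name): a dict with "intrinsics" (3x3 intrinsics, pixels), "cam_to_world" (4x4, takes a point from camera to world coordinates). Camera axes: x right, y up, looking along -z (the intrinsics and any distortion apply to the point x, -y, -z); pixel columns grow to the right and rows downward; lengths in m; the calibration is good to about 2 mm. A picture is of the moment at which its call begins. calibration takes no time and is no camera call.
- sign_off(): hands the job in, once; it reports no verdict.
Trained networks look in the newest picture that a camera, given by its name, has taken for a name from the list of things; names that differ only in an ending like _2 or _b are one class to them, and where a whole thing is asked for, a point or a joint stands for the part that bears it (a point fixed in the world has none). Each returns a list of dicts, best first, with "conf" (0 to 1); they miss things now and then, are a little off and sometimes report something else, mostly with a low value. They report only what shows in the picture. A call takes as long as a camera call.
- search_frame(camera, name): "uv" ([column, row] in pixels, amid what is visible of it).
- pinpoint(camera, name): "uv" ([column, row] in pixels: a listed point, or the origin of a listed thing).
The state is a dict: "time_s": time; "qpos": joint angles; "joint_velocities": joint speeds; "effort": joint torques, N m; "tool_pos": TCP position; "tool_rot": TCP orientation; "force": force on the tool from outside, world axes, zero at the start; "wrist_torque": the same for the moment, N m; "grip_width": finger opening in m.
Only numpy, scipy, OpenCV 4.12 (cv2) and the standard library are available. Lean on these libraries where they do the work, as an engineer would, in place of code of your own. Each camera call takes 0.05 s, during which the arm holds its last target. There are 200 camera calls.

## Task

Bring the grey filter into the light's path for alignment: with a fingertip, tip the filter unit's parked flip-over stop forward, away from you, so that it lies on the slide, then push the slide in by its thumb plate until the stop's pin drops behind the step, and let go so that the spring brings it back against the pin and it stays latched at the middle position. Use only the touch of closed fingers: do not grasp or lift anything, do not shift the unit on the breadboard, and leave the other things where they are.

Things in the scene. Friction and masses are not known exactly. Their poses are not given: they have to be found in the camera images.
- filter_unit: Optical filter slide unit, 2 kg, standing loose on a 12 mm thick aluminium breadboard: dark steel base plate x -78 to +97 mm, 80 mm wide (y), 12 mm thick, two aluminium rails (from x -24 mm on, up to z 28 mm) and a slide between them. Origin: underside, centre line. x = direction in which the slide is pushed in (away from the robot, within 0.4 rad of straight ahead), y left, z up.
- slide (a joint): Sprung slide, m along the unit's x: 0 fully out, 0.024 middle (grey filter in the light), 0.048 fully in. The spring pushes it out with 2 N at 0, 5.5 N at 0.048. Once the stop lies on it, push it to at least 0.029 and the stop's pin drops behind its step; let go, it comes back to 0.024 and stays. It carries an upright black filter plate at y 6 to 12 mm, x -5 to 67 mm when out, up to z 64 mm.
- thumb_plate (a point): Middle of the front face (towards the robot, normal = the unit's -x) of the slide's upright ribbed aluminium thumb plate: 34 mm wide (y), 34 mm high (z 14 to 48 mm over the unit's underside), 8 mm thick. Push the slide here; it travels with the slide.
- stop (a joint): Angle in rad of the flip-over stop, a steel arm 8 mm wide, 5 mm thick. Parked at 2.55 at most: it stands up and leans up to 0.42 rad past upright (2.13) towards the robot, and stays so by its weight. Tipped past upright, away from the robot, it falls over by its weight (under 1 N to tip). 0.19: its pin rests on the slide; 0: the pin is right down behind the slide's step.
- stop_hinge (a point): Middle of the stop's hinge, at x -18.5, y -6, z 44.5 mm of the unit; the hinge line runs along the unit's y. Its aluminium lugs stand on a bridge over the slide (x -24 to -6 mm) and reach z 51 mm.
- stop_pin (a point): Middle of the steel cross pin (6 mm thick, 16 mm long along y) at the free end of the stop arm, 38 mm from the hinge; parked, it is the highest point of the unit, about 80 mm over its underside, and up to 16 mm nearer the robot than the hinge.
- short_post: Bystander: bare steel optical post, 13 mm thick, 50 mm tall, standing on the breadboard to the right of the filter unit; origin at the middle of its foot
- holder: Bystander: black post holder with a steel thumb screw, 25x46x40 mm, standing on the breadboard to the left of the filter unit; origin under its foot
- hex_key: Bystander: black hex key, 32x87x5 mm, lying on the breadboard's front right part; origin at its middle, underneath
- fork: Bystander: slotted steel clamping fork, 25x60x12 mm, lying at the breadboard's right edge; origin at its middle, underneath
- goggles: Bystander: laser goggles with green lenses, 139x138x42 mm, on the counter left of the breadboard; origin at the middle, underneath
- sensor: Bystander: black round sensor head with a cable stub, 51x66x18 mm, on the counter left of the breadboard; origin at the middle, underneath

How it is judged (in metres and radians):
On the way, in this order (a step that is already met when the one before it is completed fails the run):
1. the stop has been tipped over and lies on the slide, which is still out (value of joint stop below 0.4 rad and value of joint slide below 0.012 m), for 0.1 s.
2. the slide has been pushed in past the stop and the pin has dropped behind the step (value of joint slide above 0.0265 m and value of joint stop below 0.09 rad), for 0.05 s.
At the end, for the whole second after the job is handed in: The slide rests at 24 mm (21.5 to 26.2 mm) with the stop fully down behind its step (under 0.09 rad), at rest; the unit stands level within 10 mm of where it stood; the other listed things are within 20 mm of where they stood (value of joint slide between 0.0215 and 0.0262 m and value of joint stop below 0.09 rad and velocity of joint slide between -0.005 and 0.005 m/s and distance of filter_unit from where it was at the start of the episode below 0.01 m and angle between filter_unit's own z axis and vertical below 0.03 rad and distance of each of short_post, holder, hex_key, fork, goggles, sensor from where it was at the start of the episode below 0.02 m); the robot touches nothing.
It fails at once if the filter unit is lifted or shoved more than 10 mm (distance of filter_unit from where it was at the start of the episode above 0.01 m).
It fails at once if the filter unit is tipped (angle between filter_unit's own z axis and vertical above 0.06 rad).
It fails at once if a bystander is lifted, carried or pushed more than 20 mm (distance of any of short_post, holder, hex_key, fork, goggles, sensor from where it was at the start of the episode above 0.02 m).
It also fails if it takes over 38 s, if anything falls off the work surface, if the arm or the gripper's body presses on something with over 40 N, if the wrist force passes 120 N, or if a joint passes its speed limit or range.

## Working session

There is one attempt and no reset: what is moved stays moved. The work goes in short steps, Python scripts to look and compute and a tool call to move; the robot and the scene stay as the last step left them, time stands still between calls to the robot, and variables do not carry over. Pictures are saved under pics/ and viewed, about 8 in all and at most 12, crops included, and the job is handed in when it is done.

Besides the shell and the picture viewer there is one more tool, called after "Request:" by a JSON object that holds its "api" and its "payload", one argument or row to a line. drive_tool: Moves the arm, as the interface text tells. Its arguments: {"type":"object","properties":{"moves":{"type":"string"},"grip_force":{"type":"number"}},"required":["moves"]}

```bash
mkdir -p pics; cat > h.py <<'E'
from cell import *
import numpy as np, cv2
def ray(cam,uv):
    c=calibration(cam);K=np.array(c["intrinsics"]);T=np.array(c["cam_to_world"])
    d=np.linalg.inv(K)@[uv[0],uv[1],1]; return T, np.array([d[0],-d[1],-d[2]])
def at_depth(cam,uv,dep):
    T,d=ray(cam,uv); return (T@np.r_[d*dep,1])[:3]
def at_z(cam,uv,z):
    T,d=ray(cam,uv); w=T[:3,:3]@d; o=T[:3,3]; return o+w*(z-o[2])/w[2]
def proj(cam,p):
    c=calibration(cam);K=np.array(c["intrinsics"]);T=np.array(c["cam_to_world"])
    q=np.linalg.inv(T)@np.r_[p,1]; q=np.array([q[0],-q[1],-q[2]]); u=K@q; return u[:2]/u[2]
def tri(uv1,uv2):
    A=np.zeros((3,3));b=np.zeros(3)
    for c,uv in(("scene",uv1),("top",uv2)):
        T,d=ray(c,uv);w=T[:3,:3]@d;w/=np.linalg.norm(w);P=np.eye(3)-np.outer(w,w);A+=P;b+=P@T[:3,3]
    return np.linalg.solve(A,b)
E
python3 - <<'E'
from h import *
np.set_printoptions(precision=4,suppress=True)
R={}
for c in("scene","top"):
    im,d=read_camera(c);cv2.imwrite(f"pics/{c}0.png",im[:,:,::-1]);np.save(f"{c}_d.npy",d)
    k=calibration(c);print(c,k["intrinsics"][0][0],np.array(k["cam_to_world"])[:3,3],[x for x in k if x not in("intrinsics","cam_to_world")])
    for n in("filter_unit","thumb_plate","stop_hinge","stop_pin","short_post","holder"):
        r=pinpoint(c,n)
        for x in r[:2]:
            u,v=map(int,np.round(x["uv"])); dd=d[v,u] if 0<=v<420 and 0<=u<560 else 0
            print(c,n,x["uv"],round(x["conf"],2),at_depth(c,x["uv"],dd))
        if r:R[c,n]=r[0]["uv"]
for n in("filter_unit","thumb_plate","stop_hinge","stop_pin"):
    if("scene",n)in R and("top",n)in R:print("tri",n,tri(R["scene",n],R["top",n]))
o=get_obs();print(o["tool_pos"],o["tool_rot"],o["time_s"],o["grip_width"])
E
```

```text
scene 518.8131506748921 [-0.0602 -0.5797  0.7637] []
scene filter_unit [321.7, 242.5] 0.56 [ 0.5624 -0.0783  0.0403]
scene thumb_plate [283.1, 244.2] 0.75 [ 0.5025 -0.0252  0.0393]
scene stop_hinge [319.3, 236.0] 0.86 [ 0.5645 -0.069   0.0511]
scene stop_pin [306.5, 223.4] 0.56 [0.6106 0.0082 0.0113]
scene short_post [331.4, 274.3] 0.61 [ 0.5211 -0.1423  0.023 ]
scene holder [282.4, 222.2] 0.69 [0.5792 0.0534 0.0062]
top 434.8159944007519 [0.4856 0.0107 1.0591] []
top filter_unit [327.0, 203.2] 0.9 [ 0.5743 -0.0581  0.0483]
top thumb_plate [314.3, 234.5] 0.68 [ 0.5011 -0.0303  0.0343]
top stop_hinge [329.5, 206.6] 0.59 [ 0.5654 -0.063   0.0618]
top stop_pin [323.7, 214.9] 0.4 [ 0.5477 -0.0517  0.034 ]
top short_post [359.9, 226.9] 0.49 [0.4856 0.0107 1.0591]
top holder [281.2, 198.6] 0.64 [0.5824 0.0485 0.0554]
top holder [330.2, 207.4] 0.21 [ 0.5636 -0.0647  0.0617]
tri filter_unit [ 0.5787 -0.062   0.019 ]
tri thumb_plate [ 0.5001 -0.0292  0.0435]
tri stop_hinge [ 0.5674 -0.065   0.0466]
tri stop_pin [ 0.5449 -0.0489  0.0847]
[0.2566 0.5972 0.2226] [179.9913   0.0014 156.7507] 0.7 0.08714159115437638
```

View pictures.

```bash
python3 - <<'E'
import cv2
a=cv2.imread("pics/scene0.png")[180:320,230:400];b=cv2.imread("pics/top0.png")[150:290,250:420]
cv2.imwrite("pics/c1.png",cv2.hconcat([cv2.resize(x,None,fx=400/170,fy=400/170,interpolation=2) if 0 else cv2.resize(x,(400,330),interpolation=cv2.INTER_CUBIC) for x in(a,b)]))
E
```

```text
(no output)
```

View pics/c1.png

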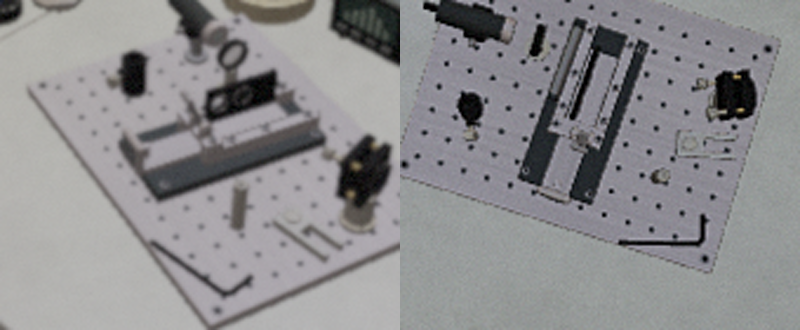

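View pics/scene0.png

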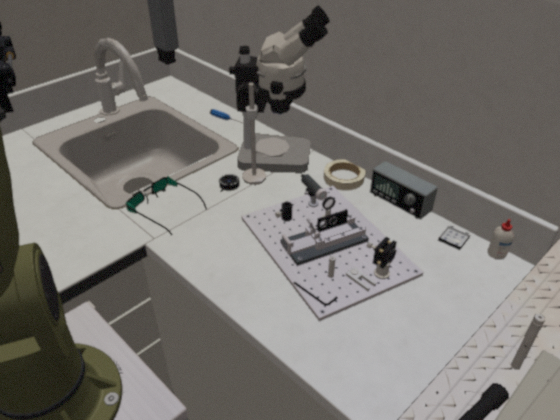

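```bash
python3 - <<'E'
from h import *
np.set_printoptions(precision=4,suppress=True)
im=cv2.imread("pics/top0.png");d=np.load("top_d.npy")
g=im.max(axis=2)
m=((g<95)).astype(np.uint8)
n,l,s,c=cv2.connectedComponentsWithStats(m)
for i in range(1,n):
    if s[i,4]>60 and 290<c[i][0]<370 and 150<c[i][1]<250:
        ys,xs=np.where(l==i);P=np.array([at_z("top",(x,y),.024)[:2] for x,y in zip(xs,ys)],np.float32)
        r=cv2.minAreaRect(P);print(s[i],c[i],r)
# height map in unit area
p=np.array([[*at_depth("top",(u,v),d[v,u]),u,v] for v in range(150,250) for u in range(290,370) if d[v,u]>0])
for lo,hi in((.05,.07),(.07,.085),(.085,.12)):
    q=p[(p[:,2]>lo)&(p[:,2]<hi)];print(lo,len(q));print(q[:25])
E
```

```text
Traceback (most recent call last):
  File "h.py", line 9, in at_z
    T,d=ray(cam,uv); w=T[:3,:3]@d; o=T[:3,3]; return o+w*(z-o[2])/w[2]
        ~~~^^^^^^^^
  File "h.py", line 4, in ray
    c=calibration(cam);K=np.array(c["intrinsics"]);T=np.array(c["cam_to_world"])
ValueError: time passes only in moves, steps and waits
```

```bash
sed -i 's/^import numpy.*/&\nimport functools\ncalibration=functools.lru_cache(None)(calibration)/' h.py; python3 - <<'E'
from h import *
np.set_printoptions(precision=4,suppress=True)
im=cv2.imread("pics/top0.png");d=np.load("top_d.npy")
g=im.max(axis=2)
m=((g<95)).astype(np.uint8)
n,l,s,c=cv2.connectedComponentsWithStats(m)
for i in range(1,n):
    if s[i,4]>60 and 290<c[i][0]<370 and 150<c[i][1]<250:
        ys,xs=np.where(l==i);P=np.array([at_z("top",(x,y),.024)[:2] for x,y in zip(xs,ys)],np.float32)
        r=cv2.minAreaRect(P);print(s[i],c[i],r)
p=np.array([[*at_depth("top",(u,v),d[v,u]),u,v] for v in range(150,250) for u in range(290,370) if d[v,u]>0])
for lo,hi in((.05,.07),(.07,.085),(.085,.12)):
    q=p[(p[:,2]>lo)&(p[:,2]<hi)];print(lo,len(q));print(q[:25])
print(get_obs()["time_s"])
E
```

```text
[    0     0   560   420 94830] [336.644  169.0352] ((0.5725737810134888, 0.07350975275039673), (1.008439064025879, 1.37946617603302), 0.3162733316421509)
[300 157  30  72 464] [312.6379 201.2112] ((0.6013343930244446, -0.034864556044340134), (0.025829685851931572, 0.17553457617759705), 71.50316619873047)
[305 160   8  14  63] [308.3333 166.873 ] ((0.6633387207984924, -0.01437158789485693), (0.01162972766906023, 0.03341745585203171), 77.08990478515625)
[320 160  27  41 266] [333.4774 175.4361] ((0.6280596256256104, -0.07365642488002777), (0.03263936564326286, 0.10042538493871689), 71.15248107910156)
[322 167  34  70 540] [336.9333 207.1833] ((0.5846598148345947, -0.08077912777662277), (0.0372111052274704, 0.1754339039325714), 71.10143280029297)
0.05 224
[[  0.6801   0.0275   0.068  291.     156.    ]
 [  0.6802   0.0252   0.068  292.     156.    ]
 [  0.6817   0.023    0.0603 293.     156.    ]
 [  0.6783   0.016    0.0661 296.     157.    ]
 [  0.6759   0.0113   0.0668 298.     158.    ]
 [  0.6759   0.009    0.0675 299.     158.    ]
 [  0.6746   0.009    0.0616 299.     159.    ]

[... 2444 characters left out ...]
0956 323.     212.    ]
 [  0.5504  -0.0485   0.0966 324.     212.    ]
 [  0.5507  -0.0509   0.0929 325.     212.    ]
 [  0.5504  -0.0529   0.0966 326.     212.    ]
 [  0.5505  -0.0552   0.0957 327.     212.    ]
 [  0.5506  -0.0574   0.095  328.     212.    ]
 [  0.5481  -0.0485   0.0967 324.     213.    ]
 [  0.5484  -0.051    0.0928 325.     213.    ]
 [  0.5484  -0.0531   0.094  326.     213.    ]
 [  0.5483  -0.0552   0.0963 327.     213.    ]
 [  0.5484  -0.0575   0.095  328.     213.    ]
 [  0.5485  -0.0597   0.0945 329.     213.    ]
 [  0.5464  -0.0555   0.0917 327.     214.    ]
 [  0.5464  -0.0577   0.0923 328.     214.    ]
 [  0.5462  -0.0596   0.0962 329.     214.    ]]
0.7
```

Request:
{"api": "drive_tool", "payload": {
  "moves": "-0.035 -0.0345 0 -1 -1; -0.07 -0.069 0 -2 -1; -0.105 -0.1035 0 -3 -1; -0.14 -0.138 0 -4.4 -1; -0.175 -0.1725 0 -4.4 -1; -0.21 -0.207 0 -4.4 -1; -0.245 -0.2415 0 -4.4 -1; -0.28 -0.276 0 -4.4 -1",
  "grip_force": 20
}}

```text
time_s: 1.5
tool_pos: [0.4054, 0.2312, 0.223]
tool_rot: [179.9, 0.0, 161.2]
force: [1.6, 0.8, 0.6]
grip_width: 0.031
```

Request:
{"api": "drive_tool", "payload": {
  "moves": "-0.0245 -0.028 0 0 -1; -0.049 -0.056 0 0 -1; -0.0735 -0.084 0.01 0 -1; -0.098 -0.112 0.02 0 -1; -0.1225 -0.14 0.035 0 -1; -0.147 -0.168 0.05 0 -1; -0.1715 -0.196 0.06 0 -1; -0.195 -0.222 0.073 0 -1"
}}

```text
time_s: 2.3
tool_pos: [0.5185, -0.0417, 0.1497]
tool_rot: [180.0, 0.1, 161.1]
force: [0.7, 1.3, 0.2]
grip_width: 0.0005
```

Request:
{"api": "drive_tool", "payload": {
  "moves": "0 0 0.02 0 -1; 0 0 0.04 0 -1; 0 0 0.055 0 -1; 0 0 0.062 0 -1; 0 0 0.066 0 -1; 0 0 0.066 0 -1; 0 0 0.066 0 -1; 0 0 0.066 0 -1"
}}

```text
time_s: 3.1
tool_pos: [0.5184, -0.0399, 0.0844]
tool_rot: [180.0, 0.1, 161.2]
force: [0.2, 0.3, 0.5]
grip_width: 0.0005
```

```bash
python3 - <<'E'
from h import *
np.set_printoptions(precision=4,suppress=True)
o=get_obs();print(o["time_s"],o["tool_pos"],o["force"],o["grip_width"])
ims=[]
for c,(u0,v0) in(("scene",(250,170)),("top",(260,160))):
    im,d=read_camera(c); ims.append(cv2.resize(im[v0:v0+100,u0:u0+120,::-1],(400,333),interpolation=cv2.INTER_CUBIC))
cv2.imwrite("pics/c2.png",cv2.hconcat(ims))
E
```

```text
3.1 [ 0.5184 -0.0399  0.0844] [0.1996 0.3208 0.5294] 0.0005242314097010702
```

View pics/c2.png

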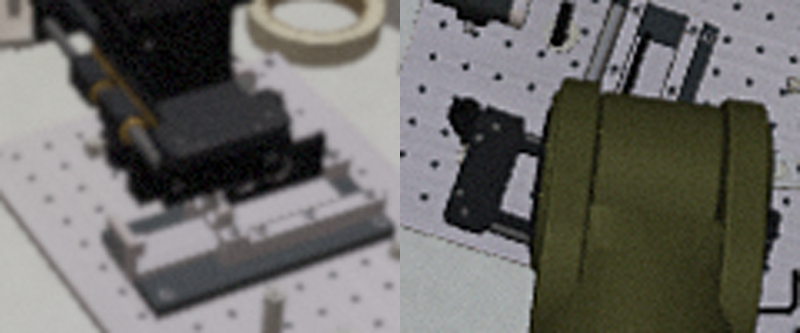

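Request:
{"api": "drive_tool", "payload": {
  "moves": "-0.008 0 0 0 -1; -0.016 0 0 0 -1; -0.022 0 0 0 -1; -0.028 0 0 0 -1; -0.034 0 0 0 -1; -0.039 0 0 0 -1; -0.044 0 0 0 -1; -0.049 0 0 0 -1"
}}

```text
time_s: 4.0
tool_pos: [0.5645, -0.0559, 0.0835]
tool_rot: [180.0, -0.0, 161.1]
force: [-0.1, -0.2, -0.4]
grip_width: 0.0005
```

Request:
{"api": "drive_tool", "payload": {
  "moves": "-0.002 0 0 0 -1; -0.002 0 0 0 -1; 0.02 0 0 0 -1; 0.05 0 -0.01 0 -1; 0.08 0 -0.03 0 -1; 0.11 0 -0.06 0 -1; 0.14 0 -0.08 0 -1; 0.14 0 -0.08 0 -1"
}}

```text
time_s: 4.8
tool_pos: [0.4307, -0.009, 0.1662]
tool_rot: [179.7, 0.2, 161.3]
force: [0.9, 0.4, -0.1]
grip_width: 0.0005
```

```bash
python3 - <<'E'
from h import *
np.set_printoptions(precision=4,suppress=True)
o=get_obs();print(o["time_s"],o["tool_pos"],o["force"],o["grip_width"])
ims=[]
R={}
for c,(u0,v0) in(("scene",(260,190)),("top",(280,160))):
    im,d=read_camera(c); ims.append(cv2.resize(im[v0:v0+83,u0:u0+100,::-1],(400,333),interpolation=cv2.INTER_CUBIC))
    for n in("thumb_plate","stop_pin"):
        r=pinpoint(c,n)
        if r:R[c,n]=r[0]["uv"];print(c,n,r[0])
for n in("thumb_plate","stop_pin"):
    if("scene",n)in R and("top",n)in R:
        p=tri(R["scene",n],R["top",n]);q=p[:2]-[.5833,-.0575];print(n,p,q@[.9466,-.3223],q@[.3223,.9466])
cv2.imwrite("pics/c3.png",cv2.hconcat(ims))
E
```

```text
4.8 [ 0.4307 -0.009   0.1662] [ 0.913   0.3798 -0.0995] 0.0005249289517038882
scene thumb_plate {'uv': [283.9, 243.5], 'conf': 0.69}
scene stop_pin {'uv': [328.9, 231.3], 'conf': 0.59}
top thumb_plate {'uv': [317.9, 234.7], 'conf': 0.94}
top stop_pin {'uv': [331.1, 198.0], 'conf': 0.64}
thumb_plate [ 0.4983 -0.0359  0.0511] -0.0873962278037782 -0.006915116505201901
stop_pin [ 0.5888 -0.0698  0.0493] 0.009219890142618259 -0.00986022081679282
```

View pics/c3.png

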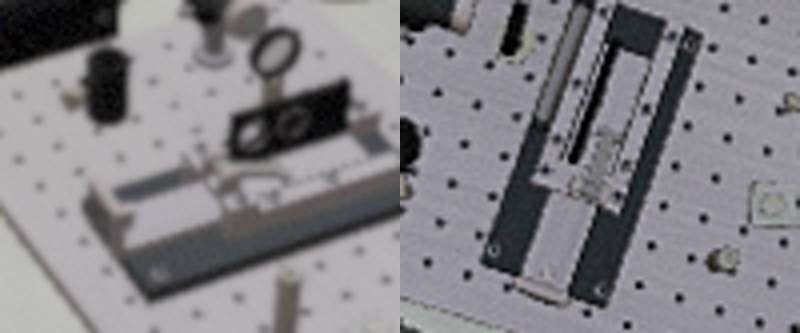

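Request:
{"api": "drive_tool", "payload": {
  "moves": "-0.01 0.001 0.03 0 -1; -0.02 0.002 0.06 0 -1; -0.03 0.003 0.09 0 -1; -0.04 0.003 0.11 0 -1; -0.048 0.003 0.122 0 -1; -0.048 0.003 0.13 0 -1; -0.048 0.003 0.13 0 -1; -0.048 0.003 0.13 0 -1"
}}

```text
time_s: 5.9
tool_pos: [0.4778, -0.0234, 0.0335]
tool_rot: [-180.0, -0.0, 161.1]
force: [-0.2, -0.9, -0.3]
grip_width: 0.001
```

Request:
{"api": "drive_tool", "payload": {
  "moves": "-0.004 0 0 0 -1; -0.008 0 0 0 -1; -0.012 0 0 0 -1; -0.016 0 0 0 -1; -0.02 0 0 0 -1; -0.024 0 0 0 -1; -0.028 0 0 0 -1; -0.028 0 0 0 -1"
}}

```text
time_s: 6.7
tool_pos: [0.5049, -0.0323, 0.0334]
tool_rot: [180.0, 0.0, 161.1]
force: [-3.2, 1.2, 2.0]
grip_width: 0.0008
```

```bash
python3 - <<'E'
from h import *
np.set_printoptions(precision=4,suppress=True)
o=get_obs();print(o["time_s"],o["tool_pos"],o["force"],(o["tool_pos"][:2]-np.array([.5833,-.0575]))@np.array([[.9466,.3223],[-.3223,.9466]]))
im,d=read_camera("scene"); cv2.imwrite("pics/c4.png",cv2.resize(im[190:290,250:370,::-1],(600,500),interpolation=cv2.INTER_CUBIC))
E
```

```text
6.7 [ 0.5049 -0.0323  0.0334] [-3.1611  1.2402  1.9845] [-0.0823 -0.0014]
```

View pics/c4.png

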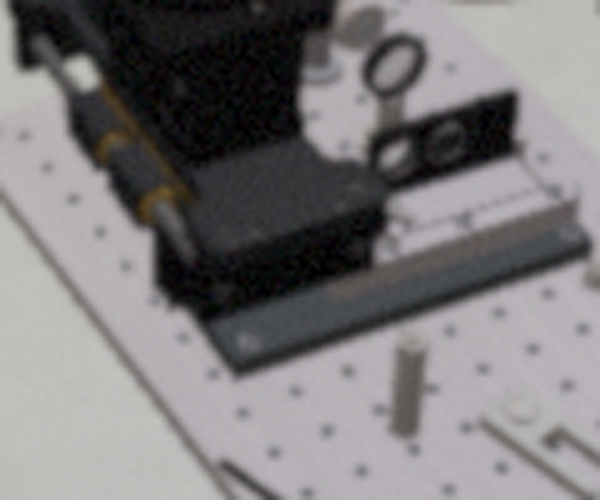

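Request:
{"api": "drive_tool", "payload": {
  "moves": "-0.003 0 0 0 -1; -0.006 0 0 0 -1; -0.009 0 0 0 -1; -0.012 0 0 0 -1; -0.015 0 0 0 -1; -0.018 0 0 0 -1; -0.02 0 0 0 -1; -0.02 0 0 0 -1"
}}

```text
time_s: 7.55
tool_pos: [0.5236, -0.0387, 0.0334]
tool_rot: [180.0, -0.0, 161.2]
force: [-4.1, 2.9, 1.4]
grip_width: 0.0007
```

Request:
{"api": "drive_tool", "payload": {
  "moves": "0 0 0 0 -1; 0 0 0 0 -1; 0.003 0 0 0 -1; 0.006 0 0 0 -1; 0.009 0 0 0 -1; 0.012 0 0 0 -1; 0.015 0 0 0 -1; 0.018 0 0 0 -1"
}}

```text
time_s: 8.35
tool_pos: [0.5073, -0.0337, 0.0342]
tool_rot: [180.0, 0.1, 161.1]
force: [0.8, 0.6, -1.2]
grip_width: 0.0006
```

Request:
{"api": "drive_tool", "payload": {
  "moves": "0.01 0 0 0 -1; 0.03 0 0 0 -1; 0.05 0 -0.01 0 -1; 0.07 0 -0.03 0 -1; 0.08 0 -0.07 0 -1; 0.08 0 -0.11 0 -1; 0.08 0 -0.13 0 -1; 0.08 0 -0.13 0 -1"
}}

```text
time_s: 9.15
tool_pos: [0.4328, -0.0069, 0.1668]
tool_rot: [179.8, 0.4, 161.1]
force: [0.6, 0.2, 1.1]
grip_width: 0.0004
```

```bash
python3 - <<'E'
from h import *
np.set_printoptions(precision=4,suppress=True)
o=get_obs();print(o["time_s"],o["tool_pos"],o["force"])
ims=[];R={}
for c,(u0,v0) in(("scene",(260,190)),("top",(280,160))):
    im,d=read_camera(c); ims.append(cv2.resize(im[v0:v0+83,u0:u0+100,::-1],(400,333),interpolation=cv2.INTER_CUBIC))
    cv2.imwrite(f"pics/{c}5.png",im[:,:,::-1])
    for n in("thumb_plate","stop_pin","filter_unit"):
        r=pinpoint(c,n)
        if r:R[c,n]=r[0]["uv"];print(c,n,r[0])
for n in("thumb_plate","stop_pin"):
    if("scene",n)in R and("top",n)in R:
        p=tri(R["scene",n],R["top",n]);q=p[:2]-[.5833,-.0575];print(n,p,q@[.9466,-.3223],q@[.3223,.9466])
cv2.imwrite("pics/c5.png",cv2.hconcat(ims))
E
```

```text
9.15 [ 0.4328 -0.0069  0.1668] [0.6104 0.1968 1.0521]
scene thumb_plate {'uv': [294.8, 239.7], 'conf': 0.69}
scene stop_pin {'uv': [330.7, 235.1], 'conf': 0.48}
scene filter_unit {'uv': [319.0, 241.3], 'conf': 0.82}
top thumb_plate {'uv': [321.1, 222.4], 'conf': 0.64}
top stop_pin {'uv': [328.7, 197.4], 'conf': 0.37}
top filter_unit {'uv': [326.7, 202.4], 'conf': 0.7}
thumb_plate [ 0.526  -0.042   0.0481] -0.05919913968470749 -0.003780929260073112
stop_pin [ 0.5939 -0.0676  0.0339] 0.013287344131632475 -0.00616325524598271
```

View pics/c5.png

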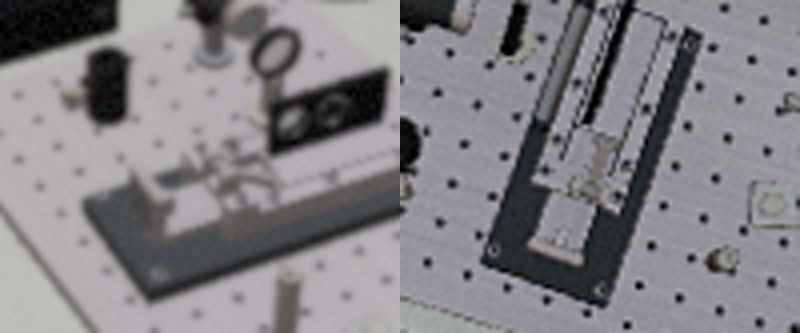

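```bash
python3 -c "
from cell import *
print(sign_off())"
```

```text
the job is handed in; nothing more can be done
None
```

I tipped the stop forward with closed fingers, pushed the slide in by its thumb plate to about 33 mm, and backed off. The slide stayed latched at about the middle position. I handed the job in at about 9.5 s of the 38 s allowed.

**Last checks**
- **Slide:** after release the thumb plate measured about 28 mm further in than in the previous look (about 29 mm against the first one). That is a few mm over the nominal 24 mm. The latched range is only 21.5 to 26.2 mm, so the networks could not confirm it to the millimetre.
- **Latch:** when the fingers backed off, the force fell to about zero while the slide was still in, so the pin is holding it.
- **Stop:** the pin dropped about 15 mm, from 49 to 34 mm world height, and the picture shows the stop lying down behind the step. The network was not very sure of the pin (confidence 0.37 to 0.48).
- **Unit and the other things:** the unit's corners are at the same pixels before and after the push. The neighbouring things visible in the crops had not moved. I did not check the goggles and sensor again after the move, but the arm went nowhere near them at low height.
- **Contact:** the arm ended up clear of everything, and the highest contact force I saw was about 5 N.

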